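# Load a film slide into the press: lever up, slide home, lever down

### The arm

A 6-joint arm with a two-finger parallel gripper is mounted at the origin on a cart in front of the work surface, level with it; the furniture and walls round the work are solid. World frame = base frame: x ahead of the robot, y to its left, z up, the work surface at z = 0. Lengths are in m, angles in rad, forces in N, time in s.
With the tool pointing down it reaches from about 0.3 to 0.775 m from the base axis. Payload 14.6 kg.
Tool frame: the origin (TCP) lies midway between the tips of the shut fingers; the grasp point (between the pads) lies 19 mm behind it; z points along the fingers, y is the direction in which the jaws open and shut (so a half turn about z gives the same grasp; the last joint's range is limited). The gripper opens to 85 mm and grips with 20 to 120 N. Pads are 22 mm wide; open, the fingers measure 114 mm over their backs; the gripper's body (76 mm by 85 mm) begins 54 mm behind the grasp point. The pads swing forward as they close: fully open they stand 13 mm farther back than shut.
Start: joints at [1.147, 0.3, 1.521, -0, 1.321, -0.067], TCP at [0.192, 0.515, 0.231] pointing down, gripper open.
Joint ranges: [-3.03, 3.03], [-0.79, 2.21], [0.23, 2.52], [-1.04, 4.18], [0, 3.07], [-2.55, 2.55]. Speed limits (rad/s): [2.22, 2.22, 2.57, 3.14, 3.14, 3.14].

### API

Orientations are given as a unit quaternion [w, x, y, z].
In Python, from cell import robot gives the robot as it stands. The module is installed in compiled form; this text tells all that it offers.
- The arm moves only by the tool carry_out, never from a script. Its argument "deltas" is one flat list of numbers, 7 for each row, row after row: the shift along the tool's x, y, z in m, then the turn, a rotation vector about the tool's x, y, z in degrees, then the gripper's target within -1 to 1 (shut at 1, half-way at 0, fully open at -1). In form: [dx, dy, dz, rx, ry, rz, hand, dx, dy, dz, rx, ry, rz, hand, ...]. A call has 1 to 20 rows; each row is the pose to reach, as a shift and turn from the pose commanded when the call began, along the tool's axes at that moment; what a row does not reach only later rows make up. A row lasts 1/10 s, in which the tool goes at most 50 mm and 8.59 degrees, less where a joint would pass 70% of its speed; a pose out of reach is approached as far as the arm can. A call with a gripper value outside its range is refused whole. The fingers move at their own pace and stop on an object; "grip_force" is the grip in N (left out, the last holds). Time passes only in rows, so rows that repeat a pose let the fingers close. It gives the time, the measured TCP pose, the force and the opening at its end, in the units of the state.
- robot.state(): the state, without advancing time (a new reading comes with each control period).
- robot.capture(name): name is "scene" or "top"; returns the picture (384x512x3 uint8, red, green, blue); there is no depth.
- robot.get_calibration(name): a dict with "fx", "fy", "cx", "cy" (pixels), "D" ([k1, k2, p1, p2, k3] as OpenCV has them; the pictures are not rectified), "camera_from_world" (4x4, takes a point from world to camera coordinates). Camera axes: x right, y up, looking along -z (the intrinsics and any distortion apply to the point x, -y, -z); pixel columns grow to the right and rows downward; lengths in m; the calibration is good to about 2 mm. A picture is of the moment at which its call begins. get_calibration takes no time and is no camera call.
- robot.job_done(): hands the job in, once; it reports no verdict.
Trained networks look in the newest picture that a camera, given by its name, has taken for a name from the list of things; names that differ only in an ending like _2 or _b are one class to them, and where a whole thing is asked for, a point or a joint stands for the part that bears it (a point fixed in the world has none). Each returns a list of dicts, best first, with "conf" (0 to 1); they miss things now and then, are a little off and sometimes report something else, mostly with a low value. They report only what shows in the picture. A call takes as long as a camera call.
- robot.cut_out(camera, thing): "pixels" (384x512 bool, what is visible of it).
- robot.pinpoint(camera, thing): "xyz" ([x, y, z] in m, in world coordinates, good to about 4 mm: a listed point, or the origin of a listed thing).
The state is a dict: "time_s": time; "qpos": joint angles; "qvel": joint speeds; "tau": joint torques, N m; "eef_pos": TCP position; "tcp_rot": TCP orientation; "wrist_force": force on the tool from outside, world axes, zero at the start; "ft_torque": the same for the moment, N m; "width": opening from 0.0 (shut) to 1.0 (fully open).
Only numpy, scipy, OpenCV 4.12 (cv2) and the standard library are available. Lean on these libraries where they do the work, as an engineer would, in place of code of your own. Each camera call takes 0.05 s, during which the arm holds its last target. There are 200 camera calls.

### The job

Swing the red lever of the white press all the way up so that its foot lifts, push the loose aluminium sample slide with the yellow-green dish, dish end first, between the rails until it is fully home against the stop, and then swing the lever all the way back down so that the foot presses on the dish. Handle the slide by its metal plate or blue tab and keep the fingers off the dish; do not disturb the two jars or the canister.

Things in the scene. Friction and masses are not known exactly. Their poses are not given: they have to be found in the camera images.
- press: White press fixed to the table. Origin on the table under the foot; x from the open mouth to the column at the back, z up. Two rails, 14 mm high, 76 mm apart inside, 100 mm outside, from x -53 to +37 mm, with outward-splayed tips to x -77 mm; stop bar face at x +34 mm; bare table between. Head x -30..82, y +-20, z 86..134 mm; column x 54..82 mm.
- press_home (a point): Point on the table, at x = -34 mm in the press frame, where the slide's origin lies when the slide is fully home; axes as the press.
- press_mouth (a point): Point on the table in the middle of the mouth, x = -76 mm in the press frame.
- lift_lever (a joint): Red lift lever, rad: 0 = fully down (foot down, lever leaning 35 degrees from upright to the mouth, press -x); 1.15 = fully up (foot lifted 26 mm, lever leaning 31 degrees to the back, +x). Turns about the press's y axis; stiff, stays where left; about 5 N at its bar moves it.
- lever_grip (a point): Middle of the red cross bar at the lever's end (bar 16 mm thick, about 58 mm long along the press's y axis, pointing away from the head); 90 mm from the pivot. It moves with the lever.
- lever_pivot (a point): The lever's pivot, at x 10, y 32, z 110 mm in the press frame (the bar's middle is at y = 52 mm).
- foot: Black round foot (36 mm across) under the head, on a spring; its lower face is 18 mm above this origin. With the lever down that face is 18 mm above the table when nothing is under it; with the lever up it is 44 mm above the table.
- slide: Loose aluminium sample slide, 140 x 72 x 8 mm, 0.25 kg with its dish. Origin in the middle of its underside; x points to the dish end, z up. It carries an upright blue tab (34 mm along x, 12 mm along y, from the plate up to z = 38 mm) at x = -42 mm.
- film_dish: Yellow-green round dish fixed on the slide, 63 mm across, 12 mm high (top 20 mm above the table); origin in the middle of its underside, at x = +36 mm, z = 8 mm of the slide.
- slide_tab (a point): Middle of the top of the blue tab.
- jar_green: Bystander: jar with black lid, green contents, 49 mm across, 58 mm high; origin under its middle.
- jar_grey: Bystander: jar with black lid, grey contents, 49 mm across, 58 mm high; origin under its middle.
- canister: Bystander: white and black objective canister, 42 mm across, 62 mm high; origin under its middle.

How it is judged:
By the outcome, as a careful person would: the job done as asked, in the order asked, and still so for the second after the job is handed in, with the robot touching nothing.
It also fails if it takes over 72 s, if anything falls off the work surface, if the arm or the gripper's body presses on something with over 40 N, if the wrist force passes 120 N, or if a joint passes its speed limit or range.

## Working session

There is one attempt and no reset: what is moved stays moved. The work goes in short steps, Python scripts to look and compute and a tool call to move; the robot and the scene stay as the last step left them, time stands still between calls to the robot, and variables do not carry over. Pictures are saved under pics/ and viewed, about 8 in all and at most 12, crops included, and the job is handed in when it is done.

Besides the shell and the picture viewer there is one more tool, called after "Emit:" as name(argument=value, ...) on one line, values as JSON. carry_out: Moves the arm, as the interface text tells. Its arguments: {"type":"object","properties":{"deltas":{"type":"array","items":{"type":"number"}},"grip_force":{"type":"number"}},"required":["deltas"]}

```bash
mkdir -p pics
cat > h.py <<'E'
import numpy as np, cv2
from cell import robot
from scipy.spatial.transform import Rotation as R
def cal(n):
    c=robot.get_calibration(n); K=np.array([[c['fx'],0,c['cx']],[0,c['fy'],c['cy']],[0,0,1]]);return K,np.array(c['D'],float),np.array(c['camera_from_world'])
def proj(n,P):
    K,D,T=cal(n);P=np.atleast_2d(P).astype(float);p=(P@T[:3,:3].T+T[:3,3])*[1,-1,-1]
    return cv2.projectPoints(p.reshape(-1,1,3),np.zeros(3),np.zeros(3),K,D)[0].reshape(-1,2)
def back(n,uv,z):
    K,D,T=cal(n);u=cv2.undistortPoints(np.array(uv,float).reshape(-1,1,2),K,D).reshape(-1,2)
    d=np.c_[u[:,0],-u[:,1],-np.ones(len(u))]@T[:3,:3];o=-T[:3,:3].T@T[:3,3]
    return o+d*((z-o[2])/d[:,2])[:,None]
def Rt():
    q=robot.state()['tcp_rot'];return R.from_quat([q[1],q[2],q[3],q[0]])
def snap(n,f):
    im=robot.capture(n);cv2.imwrite('pics/'+f,im[:,:,::-1]);return im
E
python3 - <<'E'
from h import *
a=snap('scene','a.png');b=snap('top','b.png')
cv2.imwrite('pics/ab.png',cv2.resize(np.vstack([a,b])[:,:,::-1],None,fx=.78,fy=.78))
for c in('scene','top'):
  K,D,T=cal(c);print(c,K[0,0],(-T[:3,:3].T@T[:3,3]).round(3))
  for t in['press','press_home','press_mouth','lever_grip','lever_pivot','foot','slide','film_dish','slide_tab','jar_green','jar_grey','canister']:
    r=robot.pinpoint(c,t);print(t,[(np.round(x['xyz'],4).tolist(),round(x['conf'],2)) for x in r[:2]])
s=robot.state();print(s['time_s'],s['eef_pos'],s['tcp_rot'],s['width'],Rt().as_matrix().round(3).tolist())
E
```

```text
scene 346.395364554945 [-0.178 -0.767  0.588]
press [([0.4434, 0.2873, -0.0033], 0.9), ([0.4442, 0.2817, -0.0017], 0.23)]
press_home [([0.4553, 0.2506, 0.0022], 0.83), ([0.4826, -0.0058, -0.0004], 0.36)]
press_mouth [([0.4554, 0.2136, -0.0011], 0.72)]
lever_grip [([0.4013, 0.2431, 0.1845], 0.51)]
lever_pivot [([0.41, 0.295, 0.1088], 0.89)]
foot [([0.4453, 0.2815, -0.0014], 0.53)]
slide [([0.5069, -0.4567, -0.0005], 0.8)]
film_dish [([0.4925, -0.4891, 0.0068], 0.82), ([0.484, -0.0044, 0.0002], 0.74)]
slide_tab [([0.5198, -0.4143, 0.0377], 0.67)]
jar_green [([0.492, -0.2514, -0.0008], 0.54)]
jar_grey [([0.4818, -0.0064, 0.0028], 0.73), ([0.4539, 0.2482, 0.0032], 0.58)]
canister [([0.5446, -0.0013, -0.0044], 0.75)]
top 481.11077319564225 [ 0.361 -0.098  1.946]
press [([0.4452, 0.2854, -0.0017], 0.66), ([0.4596, 0.205, -0.0014], 0.51)]
press_home [([0.4547, 0.2487, 0.0008], 0.66)]
press_mouth [([0.4587, 0.2047, -0.0002], 0.93), ([0.4913, -0.2589, -0.0043], 0.31)]
lever_grip [([0.3979, 0.2362, 0.1828], 0.65), ([0.4125, 0.2881, 0.1084], 0.6)]
lever_pivot [([0.4113, 0.2886, 0.1108], 0.93)]
foot []
slide [([0.5042, -0.4598, 0.001], 0.65)]
film_dish [([0.4912, -0.4906, 0.0096], 0.63)]
slide_tab [([0.5156, -0.4138, 0.0405], 0.82)]
jar_green [([0.4898, -0.2564, -0.004], 0.44)]
jar_grey [([0.484, -0.0104, 0.004], 0.45)]
canister []
1.3 [0.19208473 0.51535771 0.23126884] [-2.52652175e-06  1.77443344e-01  9.84131017e-01 -7.19515356e-06] 1.0028324472467716 [[-0.937, 0.349, -0.0], [0.349, 0.937, -0.0], [0.0, -0.0, -1.0]]
```

View pics/a.png

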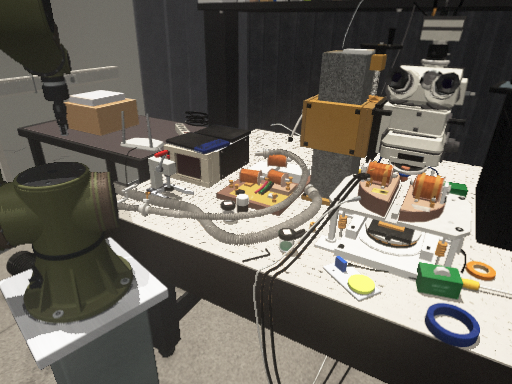

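View pics/b.png

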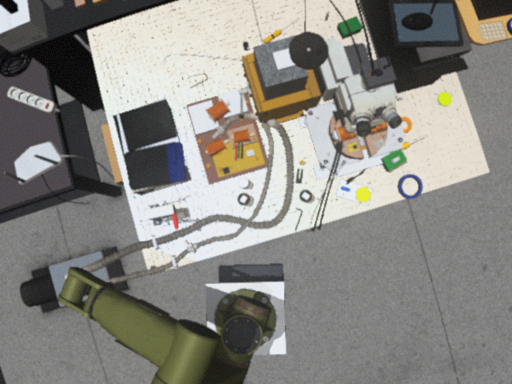

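The scene view shows the press around (160,180) and the slide around (355,280). In the top view the press is near (168,213) and the slide near (355,192), with hoses between them. I'll enlarge both areas.

Run:
```python
from h import *
a=cv2.imread('pics/a.png');b=cv2.imread('pics/b.png')
A=cv2.resize(b[165:265,130:390],None,fx=3,fy=3,interpolation=3)
B=cv2.resize(a[130:230,110:240],None,fx=3,fy=3,interpolation=3)
C=cv2.resize(a[230:330,310:440],None,fx=3,fy=3,interpolation=3)
cv2.imwrite('pics/c.png',np.vstack([A,np.hstack([B,C])]))
```

```text
(no output)
```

View pics/c.png

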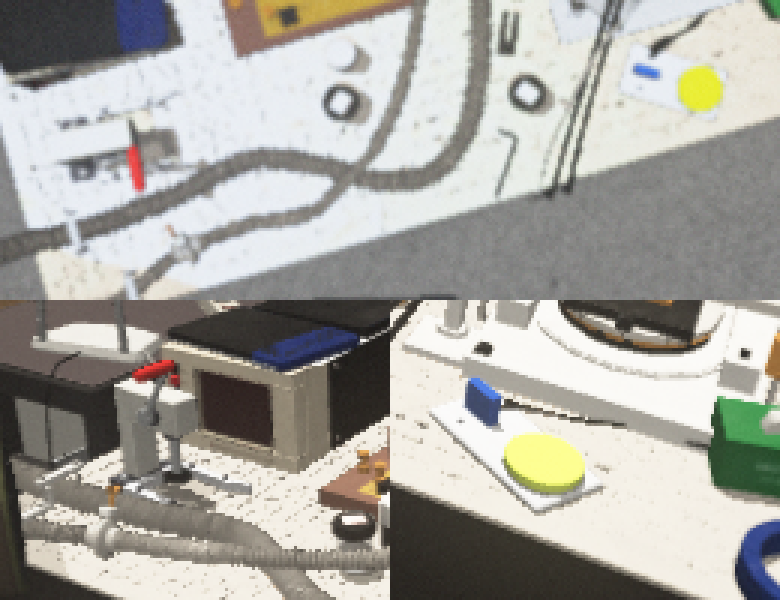

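The crop shows the red lever leaning to the mouth at (137,165), with the hose passing in front of the press at about (250,155). The slide has its blue tab at (647,70) and dish at (700,88). Next I'll fit both poses and overlay them to check accuracy and whether the hose is in the way.

```bash
cat >> h.py <<'E'
from scipy.optimize import least_squares
PM={'press':(0,0,0),'press_home':(-.034,0,0),'press_mouth':(-.076,0,0),'lever_pivot':(.01,.032,.11),'lever_grip':(-.0416,.052,.1837)}
SM={'slide':(0,0,0),'film_dish':(.036,0,.008),'slide_tab':(-.042,0,.038)}
def gather(M,n,cams=('scene','top')):
    o=[]
    for _ in range(n):
        for c in cams:
            robot.capture(c)
            for k in M:
                r=robot.pinpoint(c,k)
                if r and r[0]['conf']>.4:o.append((k,r[0]['xyz']))
    return o
def fit(M,obs,x0):
    m=np.array([M[k] for k,_ in obs]);w=np.array([p for _,p in obs])
    def f(x):
        c,s=np.cos(x[2]),np.sin(x[2]);return np.r_[x[0]+c*m[:,0]-s*m[:,1]-w[:,0],x[1]+s*m[:,0]+c*m[:,1]-w[:,1]]*1e3
    r=least_squares(f,x0,loss='soft_l1',f_scale=4);return r.x,np.abs(r.fun).reshape(2,-1)
def tw(x,P):
    P=np.atleast_2d(P);return np.c_[R.from_euler('z',x[2]).apply(P)+[x[0],x[1],0]]
E
python3 - <<'E'
from h import *
np.set_printoptions(suppress=True,precision=4)
p,e=fit(PM,gather(PM,3),[.444,.286,1.74]);print(p,np.degrees(p[2]),np.median(e))
s,e=fit(SM,gather(SM,3),[.505,-.458,-1.9]);print(s,np.degrees(s[2]),np.median(e))
np.savez('pose.npz',p=p,s=s);print(robot.state()['time_s'])
def rect(x0,x1,y,z):return [(x0,-y,z),(x1,-y,z),(x1,y,z),(x0,y,z)]
out=[]
for c,f in(('scene','a.png'),('top','b.png')):
  im=cv2.resize(cv2.imread('pics/'+f),None,fx=4,fy=4,interpolation=3)
  def dr(x,P,col,cl=True):
    u=(proj(c,tw(x,P))*4+2);cv2.polylines(im,[u.round().astype(int)],cl,col,1)
  dr(s,rect(-.07,.07,.036,.008),(0,0,255));dr(s,rect(-.059,-.025,.006,.038),(255,0,255))
  t=np.linspace(0,6.28,40);dr(s,np.c_[.036+.0315*np.cos(t),.0315*np.sin(t),0*t+.02],(0,160,0))
  dr(p,rect(-.053,.037,.038,.014),(0,0,255));dr(p,rect(-.053,.037,.05,.014),(0,0,255));dr(p,rect(-.03,.082,.02,.134),(255,0,0))
  dr(p,[(-.0416,.023,.1837),(-.0416,.081,.1837)],(0,255,0),False)
  dr(p,rect(-.225,-.085,.036,0),(0,200,255));dr(p,rect(-.1,-.085,.036,0),(0,200,255))
  if c=='scene': o=[im[550:850,440:840],im[1020:1220,1240:1640]]
  else: o=[im[780:1080,540:940],im[700:900,1300:1700]]
  out.append(np.vstack(o))
cv2.imwrite('pics/d.png',np.hstack(out))
E
```

```text
[0.4448 0.2871 1.7366] 99.50065495034764 1.962032799289151
[ 0.5055 -0.4558 -1.8988] -108.79531118989797 1.5198117780818865
4.3
```

View pics/d.png

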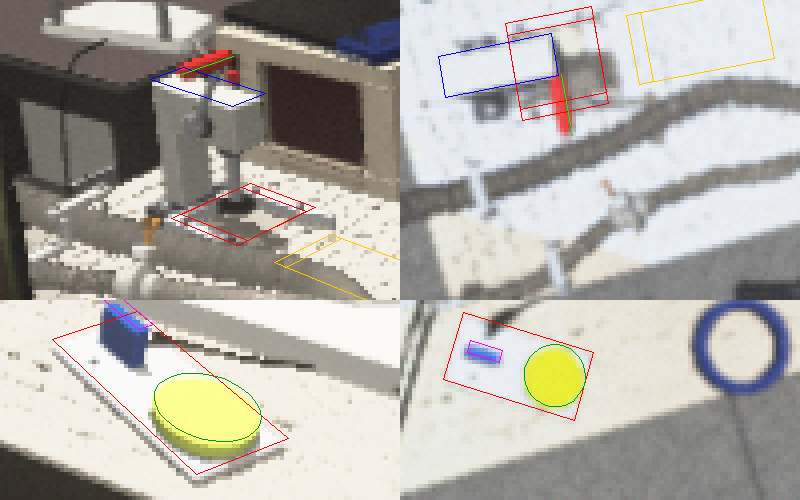

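Both overlays match the pictures to about 3 mm, and the insertion path misses the hose. Next I'll check the clearance to the box and work out the lever moves.

```bash
cat >> h.py <<'E'
Z=np.load('pose.npz') if __import__('os').path.exists('pose.npz') else None
def goto(pos,yaw):
    "delta to world TCP pos, tool down, tool y at yaw(deg)"
    s=robot.state();r=Rt();y=np.array([np.cos(np.radians(yaw)),np.sin(np.radians(yaw)),0]);z=np.array([0,0,-1.])
    G=R.from_matrix(np.c_[np.cross(y,z),y,z]);d=r.inv().apply(np.array(pos)-s['eef_pos']);v=np.degrees((r.inv()*G).as_rotvec())
    print('d mm',(d*1e3).round(1),'rot',v.round(1))
E
python3 - <<'E'
from h import *
p=Z['p'];np.set_printoptions(suppress=True,precision=4)
print('box corner press frame?',back('top',[(190,182),(163,192)],.12))
for q in[(-.078,.058,.25),(-.078,.058,.16),(.036,.058,.16)]:
  w=tw(p,q)[0];print(w);goto(w,np.degrees(p[2]))
E
```

```text
box corner press frame? [[0.5485 0.1931 0.12  ]
 [0.513  0.2988 0.12  ]]
[0.4005 0.2006 0.25  ]
d mm [-305.2 -222.1  -18.7] rot [ -0.   -0.  -29.9]
[0.4005 0.2006 0.16  ]
d mm [-305.2 -222.1   71.3] rot [ -0.   -0.  -29.9]
[0.3817 0.3131 0.16  ]
d mm [-248.3 -123.3   71.3] rot [ -0.   -0.  -29.9]
```

Emit:
carry_out(deltas=[-0.305,-0.222,-0.019,0,0,-29.9,1,-0.305,-0.222,-0.019,0,0,-29.9,1,-0.305,-0.222,-0.019,0,0,-29.9,1,-0.305,-0.222,-0.019,0,0,-29.9,1,-0.305,-0.222,-0.019,0,0,-29.9,1,-0.305,-0.222,-0.019,0,0,-29.9,1,-0.305,-0.222,-0.019,0,0,-29.9,1,-0.305,-0.222,-0.019,0,0,-29.9,1,-0.305,-0.222,-0.019,0,0,-29.9,1,-0.305,-0.222,-0.019,0,0,-29.9,1,-0.305,-0.222,0.01,0,0,-29.9,1,-0.305,-0.222,0.04,0,0,-29.9,1,-0.305,-0.222,0.071,0,0,-29.9,1,-0.305,-0.222,0.071,0,0,-29.9,1,-0.305,-0.222,0.071,0,0,-29.9,1])

```text
time_s: 5.8
eef_pos: [0.4001, 0.2016, 0.161]
tcp_rot: [-0.0, -0.083, 0.997, 0.0]
wrist_force: [0.0, 0.2, 0.4]
width: -0.004
```

Emit:
carry_out(deltas=[0,0.012,0,0,0,0,1,0,0.022,0,0,0,0,1,0,0.03,0,0,0,0,1,0,0.038,0,0,0,0,1,0,0.046,0,0,0,0,1,0,0.054,0,0,0,0,1,0,0.062,0,0,0,0,1,0,0.07,0,0,0,0,1,0,0.078,0,0,0,0,1,0,0.085,0,0,0,0,1,0,0.091,0,0,0,0,1,0,0.097,0,0,0,0,1,0,0.102,0,0,0,0,1])

```text
time_s: 7.1
eef_pos: [0.3834, 0.3021, 0.1606]
tcp_rot: [0.0, -0.083, 0.997, -0.0]
wrist_force: [1.8, -2.8, -3.7]
width: 0.003
```

Run:
```python
from h import *
snap('scene','e0.png');print(robot.pinpoint('scene','lever_grip')[:1],robot.state()['wrist_force'])
b=snap('top','e1.png');print(robot.pinpoint('top','lever_grip')[:1])
for a in(0,.8,1,1.15):
  t=-np.radians(35)+a;print(a,tw(Z['p'],(.01+.09*np.sin(t),.052,.11+.09*np.cos(t))))
```

```text
[{'xyz': [0.3905, 0.3248, 0.1934], 'conf': 0.63}] [-0.81481181  0.16444071  0.17727775]
[]
0 [[0.40040883 0.23748863 0.18372368]]
0.8 [[0.38909525 0.30509118 0.19839505]]
1 [[0.38625226 0.32207903 0.19327139]]
1.15 [[0.38426156 0.33397412 0.18723379]]
```

Emit:
carry_out(deltas=[0,0.004,0,0,0,0,1,0,0.008,0,0,0,0,1,0,0.011,0,0,0,0,1,0,0.013,0,0,0,0,1])

```text
time_s: 7.7
eef_pos: [0.3816, 0.3118, 0.1596]
tcp_rot: [-0.001, -0.082, 0.997, -0.003]
wrist_force: [5.8, -39.4, 2.9]
width: -0.002
```

Emit:
carry_out(deltas=[0,-0.02,0,0,0,0,1,0,-0.04,0,0,0,0,1,0,-0.04,-0.045,0,0,0,1,0,-0.04,-0.09,0,0,0,1,-0.013,-0.4,-0.09,0,0,104,1,-0.013,-0.4,-0.09,0,0,104,1,-0.013,-0.4,-0.09,0,0,104,1,-0.013,-0.4,-0.09,0,0,104,1,-0.013,-0.4,-0.09,0,0,104,1,-0.013,-0.4,-0.09,0,0,104,1,-0.013,-0.4,-0.09,0,0,104,1,-0.013,-0.4,-0.09,0,0,104,1,-0.013,-0.4,-0.09,0,0,104,0,-0.013,-0.4,-0.09,0,0,104,-0.12,-0.013,-0.4,-0.09,0,0,104,-0.12,-0.013,-0.4,-0.09,0,0,104,-0.12,-0.013,-0.4,-0.09,0,0,104,-0.12,-0.013,-0.4,-0.09,0,0,104,-0.12,-0.013,-0.4,-0.09,0,0,104,-0.12,-0.013,-0.4,-0.09,0,0,104,-0.12])

```text
time_s: 9.7
eef_pos: [0.4601, -0.0781, 0.2503]
tcp_rot: [0.0, 0.734, 0.679, 0.0]
wrist_force: [-0.8, 0.3, 0.6]
width: 0.563
```

Run:
```python
from h import *
s=Z['s'];p=Z['p']
a=snap('scene','f0.png');b=snap('top','f1.png')
r=robot.pinpoint('scene','lever_grip');print(r[:1]);r=robot.pinpoint('top','lever_grip');print(r[:1])
o=gather(SM,1);print([(k,np.round(x,4).tolist()) for k,x in o]);print({k:tw(s,v).round(4).tolist() for k,v in SM.items()})
for z in(.12,.009): goto(np.r_[tw(s,(-.042,0,0))[0][:2],z],np.degrees(s[2]))
st=robot.state();print(st['time_s'],st['qpos'],st['width'])
```

```text
[{'xyz': [0.3876, 0.3346, 0.1887], 'conf': 0.64}]
[{'xyz': [0.3831, 0.3303, 0.1866], 'conf': 0.46}]
[('slide', [0.5089, -0.4558, -0.0044]), ('film_dish', [0.4892, -0.4889, 0.0067]), ('slide_tab', [0.5199, -0.4157, 0.0359]), ('slide', [0.5034, -0.4579, 0.0023]), ('film_dish', [0.4935, -0.4901, 0.0082]), ('slide_tab', [0.5157, -0.4125, 0.0422])]
{'slide': [[0.5055, -0.4558, 0.0]], 'film_dish': [[0.4939, -0.4899, 0.008]], 'slide_tab': [[0.519, -0.416, 0.038]]}
d mm [-332.1   85.6  130.3] rot [ -0.    0.  104.3]
d mm [-332.1   85.6  241.3] rot [ -0.    0.  104.3]
10.3 [-2.46858033e-01  9.67670097e-02  1.71932575e+00 -9.60474860e-06
  1.32554838e+00 -1.67665427e-01] 0.5647034113098356
```

The lever grip now measures (0.386, 0.332, 0.188), which is fully up as expected. Next I'll move above the tab.

Emit:
carry_out(deltas=[-0.332,0.0856,0.1,0,0,104.3,-0.12,-0.332,0.0856,0.1,0,0,104.3,-0.12,-0.332,0.0856,0.1,0,0,104.3,-0.12,-0.332,0.0856,0.1,0,0,104.3,-0.12,-0.332,0.0856,0.1,0,0,104.3,-0.12,-0.332,0.0856,0.1,0,0,104.3,-0.12,-0.332,0.0856,0.1,0,0,104.3,-0.12,-0.332,0.0856,0.1,0,0,104.3,-0.12,-0.332,0.0856,0.1,0,0,104.3,-0.12,-0.332,0.0856,0.1,0,0,104.3,-0.12,-0.332,0.0856,0.1,0,0,104.3,-0.12,-0.332,0.0856,0.1,0,0,104.3,-0.12,-0.332,0.0856,0.1,0,0,104.3,-0.12,-0.332,0.0856,0.15,0,0,104.3,-0.12,-0.332,0.0856,0.19,0,0,104.3,-0.12,-0.332,0.0856,0.19,0,0,104.3,-0.12])

```text
time_s: 11.9
eef_pos: [0.5166, -0.4144, 0.0542]
tcp_rot: [-0.002, 0.987, -0.162, -0.004]
wrist_force: [0.5, -0.4, -0.4]
width: 0.561
```

Run:
```python
from h import *
s=Z['s']
a=snap('scene','g0.png');b=snap('top','g1.png')
cv2.imwrite('pics/g.png',cv2.resize(np.hstack([a[215:315,310:410],b[150:250,310:410]])[:,:,::-1],None,fx=4,fy=4,interpolation=3))
goto(np.r_[tw(s,(-.042,0,0))[0][:2],.009],np.degrees(s[2]))
st=robot.state();print(st['time_s'],st['qpos'],st['wrist_force'])
```

```text
d mm [ 0.2  0.2 50.8] rot [-0.   0.1  0.1]
12.0 [-7.30687147e-01  7.23803612e-01  1.30481899e+00  2.33939874e-05
  1.11427197e+00  1.16626044e+00] [ 0.7877243 -0.3801171  1.1723751]
```

View pics/g.png

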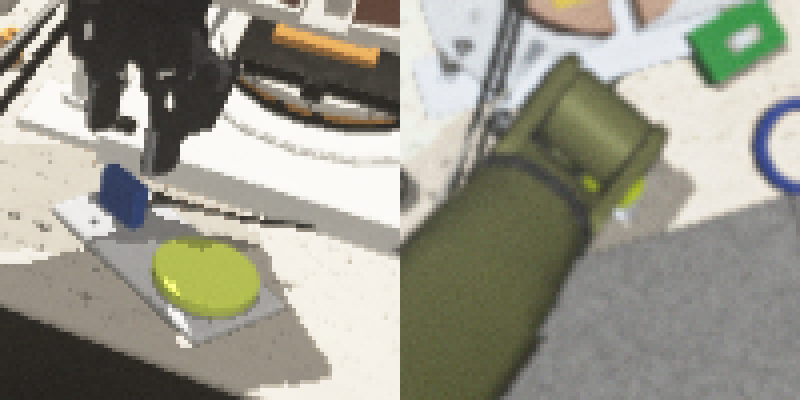

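The crop shows the fingertips at (100,125) and (160,170), straddling the tab at (123,195) along its length. The dish is clear of them, so I'll descend and grip.

Emit:
carry_out(deltas=[0,0,0.015,0,0,0,-0.12,0,0,0.03,0,0,0,-0.12,0,0,0.042,0,0,0,-0.12,0,0,0.048,0,0,0,-0.12,0,0,0.048,0,0,0,-0.12,0,0,0.048,0,0,0,1,0,0,0.048,0,0,0,1,0,0,0.048,0,0,0,1,0,0,0.048,0,0,0,1,0,0,0.048,0,0,0,1,0,0,0.048,0,0,0,1], grip_force=80)

```text
time_s: 13.1
eef_pos: [0.5196, -0.4175, 0.014]
tcp_rot: [0.001, 0.987, -0.163, 0.002]
wrist_force: [-1.3, -8.8, -0.8]
width: 0.381
```

Emit:
carry_out(deltas=[0,0,-0.01,0,0,0,1,0,0,-0.03,0,0,0,1,0,0,-0.06,0,0,0,1,0,0,-0.1,0,0,0,1,0,0,-0.14,0,0,0,1,0,0,-0.18,0,0,0,1,0,0,-0.2,0,0,0,1,-0.03,-0.025,-0.2,0,0,0,1,-0.06,-0.05,-0.2,0,0,0,1,-0.09,-0.075,-0.2,0,0,0,1,-0.12,-0.1,-0.2,0,0,0,1,-0.15,-0.13,-0.2,0,0,0,1,-0.18,-0.15,-0.2,0,0,-5,1,-0.193,-0.164,-0.2,0,0,-12,1,-0.193,-0.164,-0.2,0,0,-19,1,-0.193,-0.164,-0.2,0,0,-26,1,-0.193,-0.164,-0.2,0,0,-33,1,-0.193,-0.164,-0.2,0,0,-40,1,-0.193,-0.164,-0.2,0,0,-47,1,-0.193,-0.164,-0.2,0,0,-50,1])

```text
time_s: 15.1
eef_pos: [0.3897, -0.1983, 0.2132]
tcp_rot: [0.001, 0.962, 0.272, 0.001]
wrist_force: [0.5, -0.4, -1.7]
width: 0.374
```

Run:
```python
from h import *
print('tall things', back('top',[(285,122),(310,130)],.2), proj('scene',[[.5,-.1,.2]]))
p=Z['p'];w=tw(p,(-.165-.042,0,0))[0];print(w)
goto(np.r_[w[:2],.15],np.degrees(p[2]))
print(robot.state()['width'],robot.state()['wrist_force'])
snap('scene','h.png')
```

```text
tall things [[ 0.7532874  -0.17423213  0.2       ]
 [ 0.72099431 -0.2656323   0.2       ]] [[251.83029376 168.55870556]]
[0.47899271 0.08296195 0.        ]
d mm [ 223.2 -193.2   63.1] rot [ 1.00e-01  1.00e-01 -1.58e+02]
0.373980769210227 [ 0.47917743 -0.38761285 -1.67859975]
```

View pics/h.png

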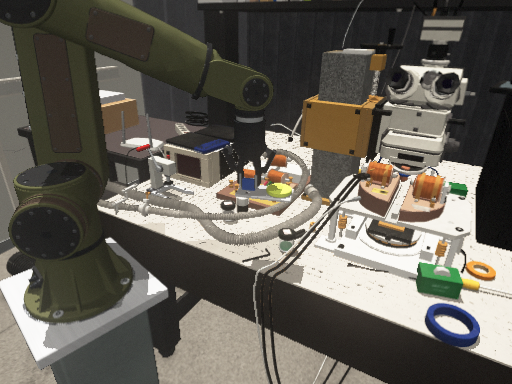

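The picture shows the slide held level at about (270,190) and the lever up at (140,148). I'll carry it on to the mouth.

Emit:
carry_out(deltas=[0,0,0,0,0,-8,1,0,0,0,0,0,-16,1,0.01,-0.01,0,0,0,-24,1,0.025,-0.022,0,0,0,-32,1,0.04,-0.035,0,0,0,-40,1,0.055,-0.048,0,0,0,-48,1,0.07,-0.06,0,0,0,-56,1,0.085,-0.073,0,0,0,-64,1,0.1,-0.086,0,0,0,-72,1,0.115,-0.1,0,0,0,-80,1,0.13,-0.113,0,0,0,-88,1,0.145,-0.126,0,0,0,-96,1,0.16,-0.139,0,0,0,-104,1,0.175,-0.152,0,0,0,-112,1,0.19,-0.165,0,0,0,-120,1,0.205,-0.178,0,0,0,-128,1,0.215,-0.187,0,0,0,-136,1,0.223,-0.193,0,0,0,-144,1,0.223,-0.193,0,0,0,-152,1,0.223,-0.193,0,0,0,-158,1])

```text
time_s: 17.15
eef_pos: [0.4805, 0.0826, 0.2129]
tcp_rot: [0.001, -0.083, 0.997, 0.0]
wrist_force: [-0.0, -0.3, -2.6]
width: 0.373
```

Run:
```python
from h import *
p=Z['p'];np.set_printoptions(suppress=True,precision=4)
st=robot.state();print(st['qpos'],st['time_s'])
# held slide: estimate offset in tool-projected frame from dish/tab in both cams, plus re-estimate of press
yaw=np.degrees(np.arctan2(*Rt().as_matrix()[[1,0],1]));print('yaw',yaw)
for _ in range(2):
  for c in('scene','top'):
    robot.capture(c)
    for k in SM:
      r=robot.pinpoint(c,k)
      if r:
        d=np.array(r[0]['xyz'])-robot.state()['eef_pos'];print(c,k,R.from_euler('z',-yaw,degrees=True).apply(d)-SM[k],round(r[0]['conf'],2))
PM2={k:v for k,v in PM.items() if k!='lever_grip'};PM2['lever_grip']=(.0564,.052,.187)
q,e=fit(PM2,gather(PM2,2),p);print(q,np.degrees(q[2]),p,np.median(e))
```

```text
[ 0.0951  0.1767  1.7176 -0.      1.2458 -1.6417] 17.15
yaw 99.51317002353697
scene slide [ 0.0407 -0.0091 -0.0189] 0.68
scene film_dish [ 0.0437 -0.0023 -0.0164] 0.59
scene slide_tab [ 0.0405 -0.0081 -0.0157] 0.89
top slide [ 0.1712  0.0002 -0.2118] 0.73
top film_dish [ 0.0395 -0.0053 -0.0127] 0.5
top slide_tab [ 0.043  -0.0038 -0.0093] 0.52
scene slide [ 0.0414 -0.0075 -0.0163] 0.73
scene slide_tab [ 0.0448 -0.0084 -0.0146] 0.96
top slide [ 0.0379 -0.0013 -0.0138] 0.58
top film_dish [ 0.0405 -0.0031 -0.0143] 0.58
top slide_tab [ 0.0435 -0.0029 -0.0097] 0.67
[0.4448 0.2854 1.7486] 100.18576613374704 [0.4448 0.2871 1.7366] 2.095089115789872
```

Run:
```python
from h import *
p=np.array([.4448,.2863,np.radians(99.8)]);np.savez('pose.npz',p=p,s=Z['s'])
w=tw(p,(-.165-.041,.003,0))[0];print(w);goto(np.r_[w[:2],.019],99.8)
```

```text
[0.47690693 0.08279534 0.        ]
d mm [  3.3   1.2 193.3] rot [ 0.   0.  -0.6]
```

Emit:
carry_out(deltas=[0.003,0.001,0.04,0,0,-0.5,1,0.003,0.001,0.08,0,0,-0.5,1,0.003,0.001,0.12,0,0,-0.5,1,0.003,0.001,0.15,0,0,-0.5,1,0.003,0.001,0.175,0,0,-0.5,1,0.003,0.001,0.188,0,0,-0.5,1,0.003,0.001,0.193,0,0,-0.5,1,0.003,0.001,0.193,0,0,-0.5,1,0.003,0.001,0.193,0,0,-0.5,1])

```text
time_s: 20.05
eef_pos: [0.4779, 0.0827, 0.0204]
tcp_rot: [0.001, -0.084, 0.996, 0.0]
wrist_force: [-0.3, -0.2, -2.5]
width: 0.372
```

Run:
```python
from h import *
p=Z['p'];st=robot.state();print(st['eef_pos'],st['wrist_force'])
a=snap('scene','i0.png');b=snap('top','i1.png')
yaw=p[2]
t=st['eef_pos'];o=np.r_[t[:2]+R.from_euler('z',yaw).apply([.041,-.003,0])[:2],yaw]
def rect(x0,x1,y,z):return [(x0,-y,z),(x1,-y,z),(x1,y,z),(x0,y,z)]
out=[]
for c,im,sl in(('scene',a,np.s_[160:250,120:260]),('top',b,np.s_[160:260,140:260])):
  im=cv2.resize(im[:,:,::-1],None,fx=5,fy=5,interpolation=3)
  def dr(x,P,col,dz=0):
    cv2.polylines(im,[(proj(c,tw(x,P)+[0,0,dz])*5+2).round().astype(int)],True,col,1)
  dz=t[2]-.0145
  dr(o,rect(-.07,.07,.036,.008),(0,0,255),dz)
  tt=np.linspace(0,6.28,40);dr(o,np.c_[.036+.0315*np.cos(tt),.0315*np.sin(tt),0*tt+.02],(255,0,0),dz)
  dr(p,rect(-.053,.037,.038,.014),(0,0,255));dr(p,rect(-.053,.037,.05,.014),(0,0,255))
  r,k=sl;im=im[r.start*5:r.stop*5,k.start*5:k.stop*5];out.append(im[:450,:(400 if c=='scene' else 600)] if 0 else im)
m=max(x.shape[1] for x in out);out=[cv2.copyMakeBorder(x,0,0,0,m-x.shape[1],0) for x in out]
v=np.vstack(out);cv2.imwrite('pics/i.png',cv2.resize(v,None,fx=.62,fy=.62,interpolation=3) if v.shape[0]>600 else v)
for c in('scene','top'):
  for k in SM:
    r=robot.pinpoint(c,k)
    if r: print(c,k,R.from_euler('z',-yaw).apply(np.array(r[0]['xyz'])-[p[0],p[1],0])-SM[k],r[0]['conf'])
```

```text
[0.47788605 0.08274583 0.02036238] [-0.28186702 -0.18290976 -2.45196455]
scene slide [-0.16320066 -0.0054005   0.0044    ] 0.74
scene film_dish [-0.16380746 -0.0002496   0.0038    ] 0.49
scene slide_tab [-0.16293002 -0.00610809  0.0056    ] 0.81
```

View pics/i.png

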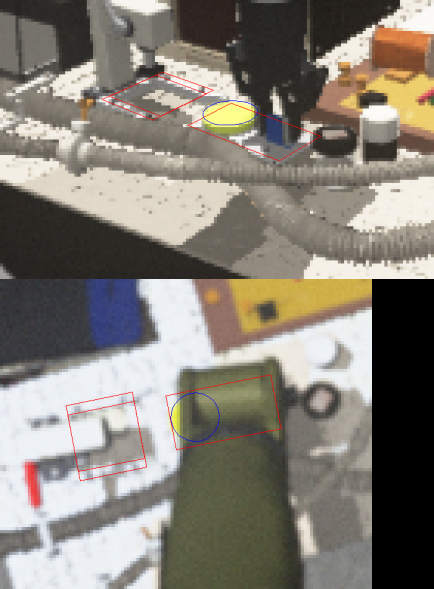

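The picture shows the slide level in front of the mouth, with the dish at scene crop (230,118) and the rails at (160,95), aligned to within a few mm. I'll shift it 2 to 3 mm sideways, lower it and begin inserting.

Emit:
carry_out(deltas=[0.0025,0,0.003,0,0,0,1,0.0025,0,0.005,0,0,0,1,0.0025,0,0.005,0,0,0,1,0.0025,0.008,0.005,0,0,0,1,0.0025,0.016,0.005,0,0,0,1,0.0025,0.024,0.005,0,0,0,1,0.0025,0.031,0.005,0,0,0,1,0.0025,0.037,0.005,0,0,0,1,0.0025,0.043,0.005,0,0,0,1,0.0025,0.049,0.005,0,0,0,1,0.0025,0.055,0.005,0,0,0,1])

```text
time_s: 21.55
eef_pos: [0.4654, 0.1369, 0.0143]
tcp_rot: [-0.0, -0.084, 0.996, 0.0]
wrist_force: [0.0, -0.3, -2.7]
width: 0.374
```

Emit:
carry_out(deltas=[0,0.006,0,0,0,0,1,0,0.012,0,0,0,0,1,0,0.018,0,0,0,0,1,0,0.024,0,0,0,0,1,0,0.03,0,0,0,0,1,0,0.036,0,0,0,0,1,0,0.042,0,0,0,0,1,0,0.042,0,0,0,0,1])

```text
time_s: 22.35
eef_pos: [0.4584, 0.1785, 0.0143]
tcp_rot: [0.0, -0.085, 0.996, 0.0]
wrist_force: [1.1, 1.0, -2.5]
width: 0.373
```

Run:
```python
from h import *
p=Z['p'];a=snap('scene','j0.png')
print(R.from_euler('z',-p[2]).apply(robot.state()['eef_pos']-np.array([p[0],p[1],0])))
for k in SM:
    r=robot.pinpoint('scene',k)
    if r: print(k,R.from_euler('z',-p[2]).apply(np.array(r[0]['xyz'])-[p[0],p[1],0])-SM[k],r[0]['conf'])
cv2.imwrite('pics/j.png',cv2.resize(a[130:230,110:250][:,:,::-1],None,fx=5,fy=5,interpolation=3))
```

```text
[-0.10884337  0.00496568  0.01427813]
slide [-0.06718515 -0.00179058  0.0003    ] 0.53
film_dish [-0.10712946  0.00122478 -0.0093    ] 0.74
slide_tab [-0.06624801 -0.0009896  -0.0019    ] 0.49
```

View pics/j.png

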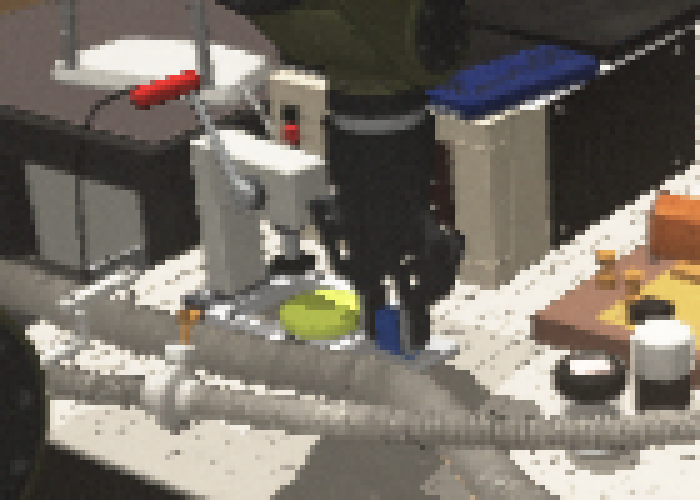

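The crop shows the plate between the rails, with the dish at (320,315), the foot raised at (295,262), and the lever up at (165,90). I'll release, go behind the tab and push with shut fingers.

Emit:
carry_out(deltas=[0,0,0,0,0,0,-0.12,0,0,0,0,0,0,-0.12,0,0,0,0,0,0,-0.12,0,0,-0.03,0,0,0,-0.12,0,0,-0.06,0,0,0,-0.12,0,0,-0.07,0,0,0,-0.12,-0.004,-0.03,-0.07,0,0,0,1,-0.004,-0.052,-0.07,0,0,0,1,-0.004,-0.052,-0.07,0,0,0,1,-0.004,-0.052,-0.07,0,0,0,1,-0.004,-0.052,-0.07,0,0,0,1,-0.004,-0.052,-0.07,0,0,0,1,-0.004,-0.052,-0.03,0,0,0,1,-0.004,-0.052,-0.004,0,0,0,1,-0.004,-0.052,-0.004,0,0,0,1], grip_force=40)

```text
time_s: 24.05
eef_pos: [0.4692, 0.1274, 0.0156]
tcp_rot: [-0.003, -0.085, 0.996, -0.0]
wrist_force: [-1.0, -0.6, -0.1]
width: -0.005
```

Emit:
carry_out(deltas=[0,0.01,0,0,0,0,1,0,0.016,0,0,0,0,1,0,0.022,0,0,0,0,1,0,0.028,0,0,0,0,1,0,0.034,0,0,0,0,1,0,0.04,0,0,0,0,1,0,0.045,0,0,0,0,1,0,0.045,0,0,0,0,1])

```text
time_s: 24.85
eef_pos: [0.4633, 0.1723, 0.0182]
tcp_rot: [-0.0, -0.084, 0.996, 0.0]
wrist_force: [0.3, 1.0, -0.0]
width: -0.001
```

Emit:
carry_out(deltas=[0,0.003,0,0,0,0,1,0,0.006,0,0,0,0,1,0,0.008,0,0,0,0,1,0,0.008,0,0,0,0,1])

```text
time_s: 25.25
eef_pos: [0.4622, 0.1794, 0.0182]
tcp_rot: [-0.0, -0.084, 0.996, -0.0]
wrist_force: [1.0, -2.9, 0.5]
width: 0.0
```

Run:
```python
from h import *
p=Z['p'];a=snap('scene','k0.png')
print(robot.state()['wrist_force'],R.from_euler('z',-p[2]).apply(robot.state()['eef_pos']-np.array([p[0],p[1],0])))
for k in SM:
    for r in robot.pinpoint('scene',k)[:1]: print(k,R.from_euler('z',-p[2]).apply(np.array(r['xyz'])-[p[0],p[1],0])-SM[k],r['conf'])
cv2.imwrite('pics/k.png',cv2.resize(a[140:220,130:230][:,:,::-1],None,fx=6,fy=6,interpolation=3))
```

```text
[ 1.64313833 -5.00241811 -0.63178077] [-0.10833141  0.0010295   0.0181715 ]
slide [-0.03688116 -0.0037776  -0.0022    ] 0.7
film_dish [-0.03196251  0.00163666 -0.0037    ] 0.52
slide_tab [-0.03568512 -0.00089025  0.0005    ] 0.6
```

View pics/k.png

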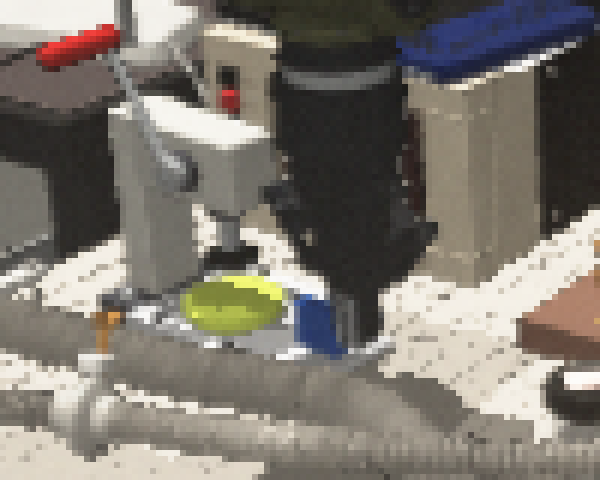

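Dish at (235,300), foot above it at (232,255), fingers on the tab's back; the slide reads -35 mm, near home. I'll press on in small steps to feel the stop.

Emit:
carry_out(deltas=[0,0.001,0,0,0,0,1,0,0.002,0,0,0,0,1,0,0.003,0,0,0,0,1,0,0.003,0,0,0,0,1])

```text
time_s: 25.85
eef_pos: [0.4622, 0.18, 0.0184]
tcp_rot: [-0.0, -0.084, 0.996, -0.002]
wrist_force: [3.5, -30.4, 6.5]
width: -0.001
```

Force rises to 30 N with under 1 mm of movement, at exactly the predicted home position, so the slide is against the stop. I'll back off, rise, and go behind the lever bar.

Emit:
carry_out(deltas=[0,-0.015,0,0,0,0,1,0,-0.03,0,0,0,0,1,0,-0.03,-0.04,0,0,0,1,0,-0.03,-0.09,0,0,0,1,0,-0.03,-0.14,0,0,0,1,0,-0.03,-0.19,0,0,0,1,0,-0.03,-0.24,0,0,0,1,0.03,0.02,-0.245,0,0,0,1,0.057,0.07,-0.245,0,0,0,1,0.057,0.12,-0.245,0,0,0,1,0.057,0.17,-0.245,0,0,0,1,0.057,0.2,-0.245,0,0,0,1,0.057,0.2,-0.245,0,0,0,1,0.057,0.2,-0.2,0,0,0,1,0.057,0.2,-0.16,0,0,0,1,0.057,0.2,-0.142,0,0,0,1,0.057,0.2,-0.142,0,0,0,1])

```text
time_s: 27.55
eef_pos: [0.3711, 0.3691, 0.1579]
tcp_rot: [-0.002, -0.084, 0.996, -0.001]
wrist_force: [-0.3, -0.5, 0.6]
width: 0.002
```

Run:
```python
from h import *
p=Z['p'];a=snap('scene','l0.png')
print(robot.state()['wrist_force'],R.from_euler('z',-p[2]).apply(robot.state()['eef_pos']-np.array([p[0],p[1],0])))
for k in list(SM)+['lever_grip']:
    for r in robot.pinpoint('scene',k)[:1]: print(k,R.from_euler('z',-p[2]).apply(np.array(r['xyz'])-[p[0],p[1],0])-SM.get(k,(0,0,0)),r['conf'])
```

```text
[ 0.03749666  0.05975971 -0.55779272] [0.09460709 0.05772116 0.15994476]
slide [-0.03540663 -0.00464118 -0.0021    ] 0.63
film_dish [-0.03178245  0.00150408 -0.0029    ] 0.45
slide_tab [-3.80599475e-02  6.36247754e-04 -6.93889390e-18] 0.86
lever_grip [0.0557617  0.04963308 0.1869    ] 0.63
```

Emit:
carry_out(deltas=[0,-0.012,0,0,0,0,1,0,-0.02,0,0,0,0,1,0,-0.028,0,0,0,0,1,0,-0.036,0,0,0,0,1,0,-0.044,0,0,0,0,1,0,-0.052,0,0,0,0,1,0,-0.06,0,0,0,0,1,0,-0.068,0,0,0,0,1,0,-0.076,0,0,0,0,1,0,-0.084,0,0,0,0,1,0,-0.091,0,0,0,0,1,0,-0.097,0,0,0,0,1,0,-0.103,0,0,0,0,1,0,-0.107,0,0,0,0,1,0,-0.107,0,0,0,0,1])

```text
time_s: 29.3
eef_pos: [0.3898, 0.264, 0.16]
tcp_rot: [-0.0, -0.084, 0.996, -0.0]
wrist_force: [0.4, -0.0, -0.1]
width: 0.0
```

Emit:
carry_out(deltas=[0,-0.003,0,0,0,0,1,0,-0.006,0,0,0,0,1,0,-0.008,0,0,0,0,1,0,-0.009,0,0,0,0,1,0,-0.009,0,0,0,0,1])

```text
time_s: 29.8
eef_pos: [0.391, 0.2568, 0.1599]
tcp_rot: [-0.0, -0.084, 0.996, 0.001]
wrist_force: [-0.1, 13.8, -7.0]
width: 0.001
```

Emit:
carry_out(deltas=[0,-0.001,0,0,0,0,1,0,-0.002,0,0,0,0,1,0,-0.002,0,0,0,0,1])

```text
time_s: 30.1
eef_pos: [0.3911, 0.2563, 0.1599]
tcp_rot: [-0.0, -0.085, 0.996, 0.003]
wrist_force: [-3.1, 30.6, -10.5]
width: 0.003
```

The lever is hard against its lower stop at 31 N without moving. I'll back off, retreat and check.

Emit:
carry_out(deltas=[0,0.02,0,0,0,0,1,0,0.04,0,0,0,0,1,0,0.04,-0.05,0,0,0,1,0,0.04,-0.1,0,0,0,1,0,0.09,-0.1,0,0,0,1,0,0.14,-0.1,0,0,0,1,0,0.18,-0.1,0,0,0,1,0,0.18,-0.1,0,0,0,1,0,0.18,-0.1,0,0,0,1])

```text
time_s: 31.0
eef_pos: [0.3613, 0.4314, 0.2597]
tcp_rot: [-0.0, -0.085, 0.996, -0.001]
wrist_force: [0.4, -1.3, 0.7]
width: 0.0
```

Run:
```python
from h import *
p=Z['p'];a=snap('scene','m0.png');b=snap('top','m1.png')
for c in('scene','top'):
  for k in list(SM)+['lever_grip','foot']:
    for r in robot.pinpoint(c,k)[:1]: print(c,k,(R.from_euler('z',-p[2]).apply(np.array(r['xyz'])-[p[0],p[1],0])-SM.get(k,(0,0,0))).round(4),r['conf'])
  for k in('jar_green','jar_grey','canister'):
    for r in robot.pinpoint(c,k)[:1]: print(c,k,r['xyz'],r['conf'])
cv2.imwrite('pics/m.png',cv2.resize(np.hstack([a[140:220,130:230],b[165:245,145:245]])[:,:,::-1],None,fx=4,fy=4,interpolation=3))
st=robot.state();print(st['time_s'],st['eef_pos'],st['wrist_force'])
```

```text
scene slide [-0.0377 -0.0008 -0.0022] 0.49
scene film_dish [-0.0341  0.0029 -0.0035] 0.49
scene slide_tab [-0.036   0.0001 -0.0016] 0.63
scene lever_grip [-0.0387  0.0523  0.1808] 0.46
scene foot [-0.5381  0.0467  0.0024] 0.58
scene jar_green [0.4886, -0.2536, 0.0038] 0.61
scene jar_grey [0.4821, -0.0071, 0.0011] 0.66
scene canister [0.5456, -0.0039, -0.0035] 0.47
top slide [-0.0355  0.0025 -0.0001] 0.89
top film_dish [-0.038   0.0017 -0.0023] 0.38
top slide_tab [-0.0341  0.003   0.0053] 0.92
top lever_grip [-0.0459  0.0531  0.1826] 0.46
top jar_green [0.4575, 0.2089, 0.002] 0.62
top jar_grey [0.4858, -0.0085, 0.0027] 0.56
top canister [0.5472, -0.0106, 0.0007] 0.52
31.9 [0.3616063  0.43123211 0.26028688] [ 0.28864802 -0.86377775 -0.39437058]
```

View pics/m.png

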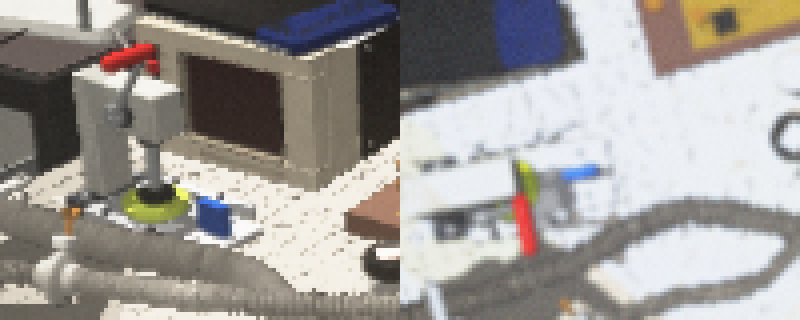

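The foot rests on the dish at (155,195), the lever is down at (130,58), and the tab sits in line at (213,215). The jars and canister have not moved. I'll hand it in.

```bash
python3 -c "
from cell import robot
robot.job_done()"
```

```text
the job is handed in; nothing more can be done
```

The job is done and handed in at about 32 s of the 72 s allowed. I swung the lever fully up and carried the slide by its blue tab into the rails. I then pushed it from behind the tab until it hit the stop, and swung the lever back down.

**Last checks**
- **Slide home:** the cameras put the slide's origin at about -36 mm in the press frame, ±2 mm, against the nominal -34 mm. At the end of the push the force rose to 30 N with under 1 mm of movement.
- **Lever down:** the lever's bar measured at the position expected for fully down. It pushed back with 31 N without moving further.
- **Foot on dish:** the last picture shows the foot resting on the dish.
- **Bystanders:** the grey jar, green jar and canister read within measurement error of where they started.

**Disagreements:** two network reports in the final check were clearly wrong and I ignored them. The scene camera's "foot" reading was half a metre off, and the top camera's "green jar" reading fell on the press mouth. The highest force read during the job was 39 N on the fingers, at the lever's upper stop.

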